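# Roll-test two guide tubes, reject the one that rocks and load the true one

## Task

Two guide tubes for the test fixture lie on the glass plate; one was bored off-centre and is heavier on one side. Without picking it up first, roll each tube along the glass for at least half a turn to see which runs true and which rocks back and forth; then lay the one that rocks flat in the black reject tray, and slide the true one down into the slanted sleeve until the first ring marked on it is level with the sleeve's mouth, and let go so that it stays there. Leave everything else on the bench where it is.

Things in the scene. Friction and masses are not known exactly. Their poses are not given: they have to be found in the camera images.
- plate: Fixed pale frosted glass plate, 330 (x) x 290 (y) x 8 mm; origin centre of underside, z up; x points roughly away from the robot. Two lanes run along y, centred at x = -80 and +80 mm, a tube at the -y end of each, some 30 mm free behind it. Each lane end has two rubber stop posts (12 mm thick, 24 mm high, y = -132 / +132 mm, 45 mm either side of the lane's centre; finger room between).
- sleeve: Slanted blind sleeve of dark steel, on a low fixed stand (base 150 x 100 x 12 mm). Origin: centre of its mouth, 88 mm above the bench; x runs along the bore, out of the mouth, away from the robot and up, 25 degrees above level; y is level. Bore 41 mm wide, 66 mm deep; outside 53 mm wide, 72 mm long. The tube goes in along -x and stays by friction at any depth.
- tray: Black plastic reject tray, open on top, fixed, 210 (x) x 150 (y) mm, 35 mm high, walls and floor 4 mm; origin at the centre of its underside, z up.
- tube_a_center (a point): Centre (half-way along, on the outer axis) of one aluminium tube, 36 mm outside diameter, 140 mm long, 0.15 to 0.26 kg, smooth. Its x lies along the tube, at the start about along the plate's x. Two thin dark rings are marked round it, 40 mm from either end; either end may go in first. With a ring level with the mouth its centre is 30 mm outside the mouth.
- tube_b_center (a point): Centre of the other tube: same outside, marks and axes; either may be the bad one. Bores 23 mm wide, one 5.5 mm off-centre (seen at the ends). Pushed 70 mm at about 0.07 m/s by a flat upright finger side and left, the true one rolls on a little and stops; the bad one swings to and fro by 30 to 60 mm for 3 s or more, settling a whole turn (113 mm) from its start.
- tube_a: The same tube as tube_a_center: origin at the same point.
- tube_b: The same tube as tube_b_center: origin at the same point.
- block: Bystander: dark steel block, 45 mm cube, origin under its centre.
- board: Bystander: green circuit board, 90 x 60 mm, 12 mm high, origin under its centre.
- cleaner: Bystander: white bottle, 60 mm thick, 140 mm tall, origin under its centre.
- tape: Bystander: roll of yellow tape lying flat, 90 mm across, 20 mm high, origin under its centre.
- driver: Bystander: screwdriver with black handle, 120 mm long, lying on the bench.
- spray: Bystander: small metal can, 48 mm thick, 120 mm tall, origin under its centre.
There are look-alikes about, which are no part of the job. Leave any orange look-alike of the tube_a alone. Leave any pink look-alike of the tube_b alone.

How it is judged (in metres and radians):
On the way:
1. both tubes have been rolled more than 40 mm and lie on the glass (distance of each of tube_a_center, tube_b_center from where it was at the start of the episode above 0.04 m and x of tube_a_center in the frame of plate between -0.165 and 0.165 m and y of tube_a_center in the frame of plate between -0.145 and 0.145 m and z of each of tube_a_center, tube_b_center in the frame of plate below 0.036 m and x of tube_b_center in the frame of plate between -0.165 and 0.165 m and y of tube_b_center in the frame of plate between -0.145 and 0.145 m), for 0.2 s.
At the end, for the whole second after the job is handed in: The true tube is in the sleeve, along its bore (within its play), its centre 22 to 38 mm outside the mouth (ring mark level with the mouth within 8 mm); the off-centre tube lies flat in the reject tray within its walls; both at rest (x of tube_a_center in the frame of sleeve between 0.022 and 0.038 m and y of tube_a_center in the frame of sleeve between -0.012 and 0.012 m and z of tube_a_center in the frame of sleeve between -0.012 and 0.012 m and angle between the x axis of tube_a and the x axis of sleeve, either way round below 0.2 rad and x of tube_b_center in the frame of tray between -0.1 and 0.1 m and y of tube_b_center in the frame of tray between -0.07 and 0.07 m and z of tube_b_center in the frame of tray below 0.036 m and angle between tube_b's own x axis and vertical between 1.35 and 1.79 rad and linear speed of each of tube_a, tube_b below 0.03 m/s); the robot touches nothing.
It fails at once if a tube is lifted off the glass before it has been rolled 40 mm or more ((height (world z) of tube_a_center above 0.042 m and distance of tube_a_center from where it was at the start of the episode below 0.04 m) or (height (world z) of tube_b_center above 0.042 m and distance of tube_b_center from where it was at the start of the episode below 0.04 m)).
It fails at once if a tube is gripped or pressed with more than 32 N before it has been rolled 40 mm or more ((contact force between tube_a and the fingers above 32 N and distance of tube_a_center from where it was at the start of the episode below 0.04 m) or (contact force between tube_b and the fingers above 32 N and distance of tube_b_center from where it was at the start of the episode below 0.04 m)).
It fails at once if another thing on the bench is pushed more than 30 mm (distance of any of block, board, cleaner, tape, driver, spray from where it was at the start of the episode above 0.03 m).
It also fails if it takes over 72 s, if anything falls off the work surface, if the arm or the gripper's body presses on something with over 40 N, if the wrist force passes 120 N, or if a joint passes its speed limit or range.

## Robot

A 6-joint arm with a two-finger parallel gripper is mounted at the origin on the work surface. World frame = base frame: x ahead of the robot, y to its left, z up, the work surface at z = 0. Lengths are in m, angles in degrees, forces in N, time in s.
With the tool pointing down it reaches from about 0.4 to 0.825 m from the base axis. Payload 7 kg.
Tool frame: the origin (TCP) lies at the very end of the fingers, on their centre line; the grasp point (between the pads) lies 19 mm behind it; z points along the fingers, y is the line along which they close (so a half turn about z gives the same grasp; the last joint's range is limited). The gripper opens to 85 mm and grips with 20 to 120 N. Pads are 22 mm wide; open, the fingers measure 114 mm over their backs; the gripper's body (76 mm by 85 mm) begins 54 mm behind the grasp point. The pads swing forward as they close: fully open they stand 13 mm farther back than shut.
Start: joints at [93.57, 20.546, 0.682, 0, -70.136, -16.507], TCP at [0.151, 0.658, 0.231] pointing down, gripper open.
Joint ranges: [-176.03, 176.03], [-82.01, 121.73], [-58.28, 71.71], [-173.87, 95.51], [-174.79, -0.11], [-173.66, 173.66]. Speed limits (degrees/s): [136.94, 136.94, 172.46, 180, 180, 180].

## Interface

Orientations are given as a 3x3 rotation matrix whose columns are the frame's x, y, z axes.
In Python, from station import get_obs, capture, finish_job, boxes_of gives the robot as it stands.
- The arm moves only by the shell command python3 -m crank 'ROWS' [OPENING]. ROWS is JSON, a list of rows, each a list of 2 entries, a list of its own where there are three numbers: the shift along the tool's x, y, z in m, then the turn about the tool's z in degrees. In form: [[[x, y, z], spin], ...]. A call has 1 to 12 rows; each row shifts and turns the commanded pose from where the row before left it, along the tool's axes as they then stand; what a row does not reach is not made up. A row lasts 1/8 s, in which the tool goes at most 62.5 mm and 10.7 degrees, less where a joint would pass 70% of its speed; a pose out of reach is approached as far as the arm can. A call is refused whole if a number of a shift passes 0.0625 or a number of a turn 10.7, either way. A call with a gripper value outside its range is refused whole. OPENING is the closure, from 0 (fully open) to 1 (shut), set as the call begins (- or left out, the last holds). The fingers move at their own pace and stop on an object; the grip force is fixed at half the most. Time passes only in rows, so rows that do not move let the fingers close. It gives the time, the measured TCP pose, the force, the opening and the grip force at its end, in the units of the state.
- get_obs(): the state, without advancing time (a new reading comes with each control period).
- capture(name): name is "side" or "top" or "wrist"; returns a dict with "color" (384x512x3 uint8, blue, green, red), "fx", "fy", "cx", "cy" (pixels), "extrinsics" (4x4, takes a point from world to camera coordinates); the wrist camera has in their place "tool_from_camera" (4x4, takes a point from camera to tool coordinates, whose origin is the TCP and whose axes are the flange's). Camera axes: x right, y down, z forward; pixel columns grow to the right and rows downward; lengths in m; the calibration is good to about 2 mm. A picture is of the moment at which its call begins: read the wrist's pose just before it. There is no depth.
- finish_job(): hands the job in; it is judged then, once.
Trained networks look in a picture, given as the dict that the camera call returned (one of the last four; its "shot" number tells which), for a name from the list of things; names that differ only in an ending like _2 or _b are one class to them, and where a whole thing is asked for, a point or a joint stands for the part that bears it (a point fixed in the world has none). Each returns a list of dicts, best first, with "confidence" (0 to 1); they miss things now and then, are a little off and sometimes report something else, mostly with a low value. They report only what shows in the picture. A call takes as long as a camera call. They do not tell look-alikes from the thing itself.
- boxes_of(picture, label): "position" ([column, row] as shares, 0 to 1, of the picture: columns of its width, rows of its height, amid what is visible of it).
The state is a dict: "time": time; "joint_pos": joint angles; "dq": joint speeds; "tau": joint torques, N m; "tcp_pos": TCP position; "tool_rot": TCP orientation; "force": force on the tool from outside, world axes, zero at the start; "torque": the same for the moment, N m; "opening": opening from 0.0 (shut) to 1.0 (fully open); "gripper_force": force on a finger pad.
Only numpy, scipy, OpenCV 4.12 (cv2) and the standard library are available. Lean on these libraries where they do the work, as an engineer would, in place of code of your own. Each camera call takes 0.05 s, during which the arm holds its last target. There are 200 camera calls.

## Working session

There is one attempt and no reset: what is moved stays moved. The work goes in short steps, Python scripts to look and compute and a shell command to move; the robot and the scene stay as the last step left them, time stands still between calls to the robot, and variables do not carry over. Pictures are saved under pics/ and viewed, at most 10 in all, crops included, and the job is handed in when it is done.

```bash
ls; mkdir -p pics
cat > h.py <<'E'
import numpy as np, cv2
from station import get_obs, capture, finish_job, boxes_of
def ray(c,u,v):
    E=np.array(c["extrinsics"]);R=E[:3,:3];t=E[:3,3]
    d=R.T@np.array([(u-c["cx"])/c["fx"],(v-c["cy"])/c["fy"],1]);return -R.T@t,d
def atz(c,u,v,z):
    o,d=ray(c,u,v);return o+d*(z-o[2])/d[2]
def proj(c,p):
    E=np.array(c["extrinsics"]);q=E[:3,:3]@np.array(p)+E[:3,3]
    return c["cx"]+c["fx"]*q[0]/q[2],c["cy"]+c["fy"]*q[1]/q[2]
E
python3 - <<'E'
from h import *
s=get_obs();print(s["time"],s["tcp_pos"],np.round(s["tool_rot"],3).tolist(),s["opening"])
for n in("top","side"):
    c=capture(n);cv2.imwrite(f"pics/{n}0.png",c["color"])
    print(n,ray(c,256,192)[0].round(3))
    for l,z in(("tube_a",.026),("plate",.008),("sleeve",.08),("tray",.004),("block",.045),("board",.012),("cleaner",.14),("tape",.02),("driver",.01),("spray",.12)):
        for b in boxes_of(c,l):
            if b["confidence"]>.3:
                u,v=b["position"][0]*512,b["position"][1]*384
                print(l,round(b["confidence"],2),round(u),round(v),atz(c,u,v,z).round(3))
E
```

```text
pics
0.0 [0.15106195 0.65738813 0.23036559] [[0.975, -0.224, -0.0], [-0.224, -0.975, -0.002], [0.0, 0.002, -1.0]] 0.9976887165345155
top [ 0.414 -0.03   1.296]
tube_a 0.85 332 277 [ 0.204 -0.278  0.026]
tube_a 0.77 268 201 [ 0.477 -0.056  0.026]
tube_a 0.67 183 271 [0.236 0.254 0.026]
tube_a 0.6 269 158 [ 0.634 -0.065  0.026]
plate 0.56 245 183 [0.549 0.028 0.008]
sleeve 0.7 272 116 [ 0.776 -0.077  0.08 ]
sleeve 0.62 353 208 [ 0.447 -0.347  0.08 ]
sleeve 0.55 176 140 [0.697 0.261 0.08 ]
tray 0.9 150 205 [0.474 0.38  0.004]
block 0.45 173 139 [0.711 0.28  0.045]
board 0.85 335 142 [ 0.691 -0.31   0.012]
cleaner 0.82 220 117 [0.757 0.101 0.14 ]
cleaner 0.71 273 113 [ 0.768 -0.078  0.14 ]
tape 0.7 137 147 [0.689 0.422 0.02 ]
spray 0.56 273 114 [ 0.77  -0.077  0.12 ]
side [ 0.34  -0.988  0.983]
tube_a 0.97 308 220 [ 0.632 -0.064  0.026]
tube_a 0.97 150 311 [ 0.202 -0.293  0.026]
tube_a 0.82 252 225 [ 0.476 -0.059  0.026]
tube_a 0.78 154 166 [0.216 0.248 0.026]
plate 0.81 273 210 [0.55  0.011 0.008]
plate 0.47 357 300 [ 0.689 -0.329  0.008]
sleeve 0.9 261 306 [ 0.451 -0.358  0.08 ]
sleeve 0.6 301 150 [0.669 0.185 0.08 ]
tray 0.79 226 140 [0.455 0.38  0.004]
block 0.82 303 149 [0.689 0.234 0.045]
board 0.65 357 300 [ 0.686 -0.332  0.012]
board 0.59 343 342 [ 0.622 -0.436  0.012]
cleaner 0.87 350 172 [ 0.754 -0.015  0.14 ]
tape 0.68 286 124 [0.672 0.415 0.02 ]
driver 0.96 342 340 [ 0.622 -0.429  0.01 ]
spray 0.75 367 209 [ 0.761 -0.141  0.12 ]
```

Run:
```python
import cv2
t=cv2.imread("pics/top0.png");cv2.imwrite("pics/top_z.png",cv2.resize(t[85:305,110:390],(760,597),interpolation=cv2.INTER_CUBIC))
```

```text
(no output)
```

View pics/top_z.png

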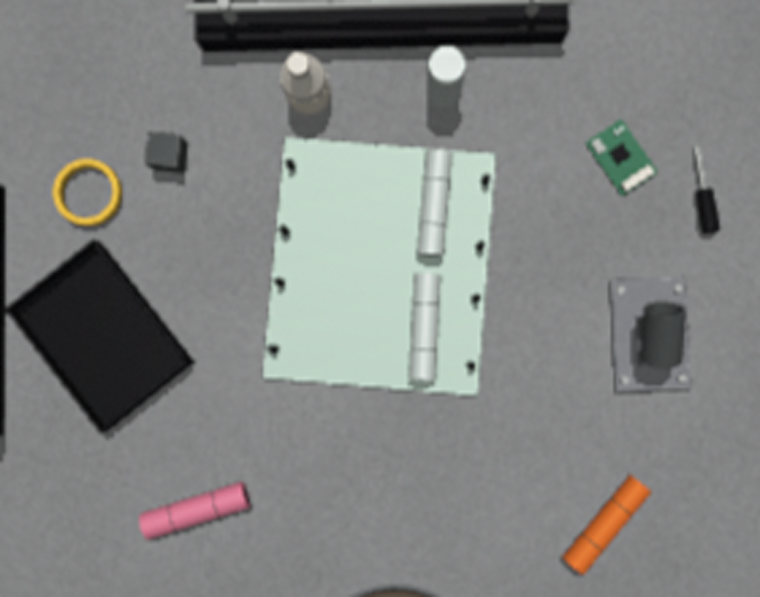

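View pics/side0.png

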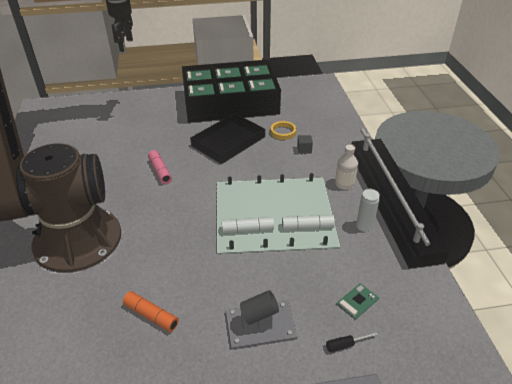

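Candidates, in top-view pixels: pale tubes on the glass at (268,201) and (269,158); look-alikes are orange at (332,277) and pink at (183,271), which stay put. The sleeve is at (353,208), mouth towards +x, and the tray is at (150,205). Next: measure precisely.

```bash
cat > m.py <<'E'
from h import *
def tubes(c,z=.026):
    # bright (tube) blobs within plate region
    im=c["color"].astype(int);b,g,r=im[...,0],im[...,1],im[...,2]
    sat=im.max(2)-im.min(2)
    return im,sat
E
python3 - <<'E'
from m import *
c=capture("top");im,sat=tubes(c)
print("plate px",im[180,230],"tube px",im[200,268],im[158,269],"bg",im[250,250],"base",im[190,337],"tray",im[205,150])
def rect(mask,z,roi,name):
    m=np.zeros(mask.shape,np.uint8);x0,y0,x1,y1=roi;m[y0:y1,x0:x1]=mask[y0:y1,x0:x1]
    n,l,s,_=cv2.connectedComponentsWithStats(m)
    for k in np.argsort(-s[1:,4])[:3]+1:
        if s[k,4]<60: continue
        pts=np.argwhere(l==k)[:,::-1].astype(np.float32)
        P=np.array([atz(c,u,v,z)[:2] for u,v in pts],np.float32)
        (cx,cy),(w,h),a=cv2.minAreaRect(P*1000)
        print(name,s[k,4],"ctr",round(cx),round(cy),"size",round(w),round(h),"ang",round(a,1))
b,g,r=im[...,0],im[...,1],im[...,2]
pl=((g-r>8)&(g>120))|((g>110)&(r>110))
rect(((g-r>8)&(g>130)).astype(np.uint8),.008,(195,125,300,235),"plate")
rect(((abs(g-r)<8)&(g>135)).astype(np.uint8),.035,(250,138,282,230),"tube")
rect((g<45).astype(np.uint8),.03,(105,165,190,250),"tray")
hsv=cv2.cvtColor(c["color"],cv2.COLOR_BGR2HSV)
rect(((g<75)).astype(np.uint8),.09,(338,185,366,232),"sleeve")
cv2.imwrite("pics/sl.png",cv2.resize(c["color"][180:240,325:375],(500,600),interpolation=cv2.INTER_CUBIC))
E
```

```text
plate px [199 215 193] tube px [204 209 200] [216 221 212] bg [132 132 131] base [135 134 132] tray [31 30 30]
plate 6467 ctr 551 9 size 291 332 ang 84.0
tray 2971 ctr 480 397 size 290 271 ang 0.5
sleeve 380 ctr 444 -342 size 58 79 ang 87.6
```

```bash
python3 -m crank '[[[0,0,0],-9.2],[[0.05,0.06,0],0],[[0.05,0.06,0],0],[[0.05,0.06,0],0],[[0.05,0.06,0],0],[[0.05,0.06,0],0],[[0.05,0.06,0],0],[[0,0.06,0],0],[[0,0.06,0],0],[[0,0.06,0],0]]' 1
```

```text
time: 2.4
tcp_pos: [0.3599, 0.1732, 0.2314]
tool_rot: [[0.998, -0.065, 0.001], [-0.065, -0.998, 0.0], [0.0, -0.0, -1.0]]
force: [1.8, 0.1, 0.3]
opening: -0.0
gripper_force: 0.0
```

```bash
python3 -m crank '[[[0,0,0],2.3],[[0.03,0.06,0],0],[[0.03,0.06,0],0],[[0.03,0.06,0],0],[[0.037,0.077e0,0],0]]' 2>&1 | tail -3; python3 -m crank '[[[0,0,0],2.3],[[0.03,0.06,0],0],[[0.03,0.06,0],0],[[0.03,0.06,0],0],[[0.037,0.055,0],0],[[0,0.022,0],0],[[0,0,0],0]]' 1
python3 - <<'E'
from m import *
s=get_obs();c=capture("wrist");cv2.imwrite("pics/w1.png",c["color"]);print(s["tcp_pos"],np.round(c["tool_from_camera"],3).tolist(),c["fx"],c["cx"],c["cy"])
E
```

```text
out of range: a shift must lie within [-0.0625, 0.0625]
time: 3.28
tcp_pos: [0.4526, -0.0792, 0.2311]
tool_rot: [[0.994, -0.109, -0.001], [-0.109, -0.994, -0.0], [-0.001, 0.0, -1.0]]
force: [-0.0, 1.4, 0.6]
opening: -0.0
gripper_force: 0.0
[ 0.45263801 -0.0791928   0.2310972 ] [[0.001, -0.957, -0.29, 0.074], [1.0, 0.001, 0.0, 0.0], [-0.0, -0.29, 0.957, -0.142], [0.0, 0.0, 0.0, 1.0]] 323.40504421409025 256.47710961261157 190.30598626324627
```

View pics/w1.png

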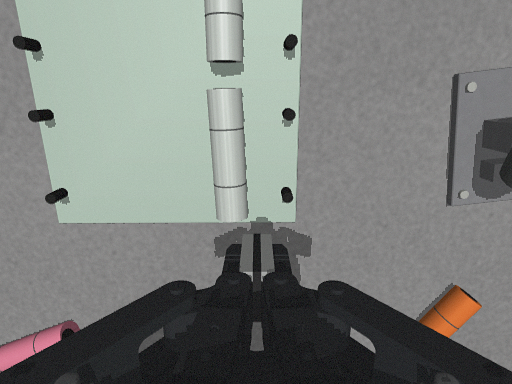

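```bash
cat >> h.py <<'E'
def wray(c,s,u,v):
    T=np.array(c["tool_from_camera"]);R=np.array(s["tool_rot"])
    d=R@T[:3,:3]@np.array([(u-c["cx"])/c["fx"],(v-c["cy"])/c["fy"],1]);return np.array(s["tcp_pos"])+R@T[:3,3],d
def watz(c,s,u,v,z):
    o,d=wray(c,s,u,v);return o+d*(z-o[2])/d[2]
def toplate(p,o=(.551,.009),a=-6.0):
    a=np.radians(a);d=np.array(p[:2])-o;return np.array([d@[np.cos(a),np.sin(a)],d@[-np.sin(a),np.cos(a)]])
E
python3 - <<'E'
from m import *
s=get_obs();c=capture("wrist")
for n,u,v,z in(("plate R near",295,222,.008),("plate L near",59,222,.008),("plate R far",302,0,.008),("tube near end",231.5,219,.026),("tube far end",225,90,.026),("far tube near end",225,61,.026),("far tube up",223,3,.026),("post1 base",288,200,.008),("post2 base",289,119,.008),("ring1",230,186.5,.044),("ring2",226,129,.044)):
    p=watz(c,s,u,v,z);print(n,p.round(4),(toplate(p)*1000).round(1))
E
```

```text
plate R near [ 0.3711 -0.1168  0.008 ] [-165.8 -143.9]
plate L near [0.4017 0.1687 0.008 ] [-165.2  143.3]
plate R far [ 0.6094 -0.141   0.008 ] [  73.7 -143.1]
tube near end [ 0.3903 -0.0427  0.026 ] [-154.4  -68.2]
tube far end [ 0.5319 -0.0544  0.026 ] [-12.3 -65. ]
far tube near end [ 0.5594 -0.0581  0.026 ] [ 15.4 -65.9]
far tube up [ 0.6108 -0.0632  0.026 ] [ 67.  -65.5]
post1 base [ 0.4001 -0.1105  0.008 ] [-137.5 -134.6]
post2 base [ 0.4943 -0.119   0.008 ] [ -43.  -133.3]
ring1 [ 0.4342 -0.0482  0.044 ] [-110.2  -69. ]
ring2 [ 0.4944 -0.052   0.044 ] [-49.9 -66.6]
```

```bash
python3 -m crank '[[[0.006,0.014,0.03],0],[[0,0,0.05],0],[[0,0,0.05],0],[[0,0,0.05],0],[[0,0,0.025],0],[[0,0,0.012],0],[[0,0,0],0]]' 1
```

```text
time: 4.25
tcp_pos: [0.4574, -0.0915, 0.0143]
tool_rot: [[0.995, -0.104, -0.001], [-0.104, -0.995, -0.0], [-0.001, 0.0, -1.0]]
force: [-0.3, 0.1, 0.4]
opening: 0.003
gripper_force: 0.0
```

```bash
cat >> m.py <<'E'
def find(c,which):
    """plate coords (mm) of tube in near(-)/far(+) lane from top view"""
    im=c["color"].astype(int);b,g,r=im[...,0],im[...,1],im[...,2]
    m=((g-r<14)&(g>150)).astype(np.uint8);m[:137]=0;m[232:]=0;m[:,:204]=0;m[:,296:]=0
    P=[toplate(atz(c,u,v,.03))*1000 for v,u in np.argwhere(m)]
    P=np.array([p for p in P if abs(p[0]-80*which)<75 and abs(p[1])<140])
    if len(P)<20: return len(P)
    return [round(float(np.median(P[:,0])),1),round(float(np.median(P[:,1])),1),len(P)]
E
python3 -c "
from m import *
c=capture('top');print(find(c,-1),find(c,1))"
python3 -m crank '[[[0,-0.004,0],0],[[0,-0.006,0],0],[[0,-0.009,0],0],[[0,-0.009,0],0],[[0,-0.009,0],0],[[0,-0.009,0],0],[[0,-0.009,0],0],[[0,-0.009,0],0],[[0,-0.009,0],0],[[0,-0.009,0],0],[[0,0.03,0],0],[[0,0.03,0],0]]' 1
python3 - <<'E'
from m import *
for i in range(24):
    c=capture("top");
    if i%2==0:print(round(get_obs()["time"],2),find(c,-1))
E
```

```text
[-99.3, 54.0, 102] [84.2, -66.4, 360]
time: 5.8
tcp_pos: [0.4598, -0.0702, 0.0143]
tool_rot: [[0.995, -0.104, 0.0], [-0.104, -0.995, 0.0], [0.0, -0.0, -1.0]]
force: [1.1, 0.3, 0.3]
opening: 0.0
gripper_force: 0.0
5.85 [-40.4, 34.5, 138]
5.95 [-41.0, 35.8, 148]
6.05 [-41.1, 38.0, 149]
6.15 [-42.9, 38.7, 150]
6.25 [-44.4, 38.3, 151]
6.35 [-41.4, 38.0, 147]
6.45 [-42.9, 38.4, 148]
6.55 [-41.1, 38.0, 145]
6.65 [-41.4, 38.0, 145]
6.75 [-41.4, 38.3, 147]
6.85 [-41.1, 36.9, 147]
6.95 [-41.0, 37.4, 148]
```

Run:
```python
from m import *
c=capture("top");t=c["color"][125:240,190:310]
w=capture("wrist");im=np.hstack([cv2.resize(t,(376,360),interpolation=cv2.INTER_CUBIC),cv2.resize(w["color"],(400,360))]);cv2.imwrite("pics/p1.png",im);print(get_obs()["time"])
```

```text
7.1
```

View pics/p1.png

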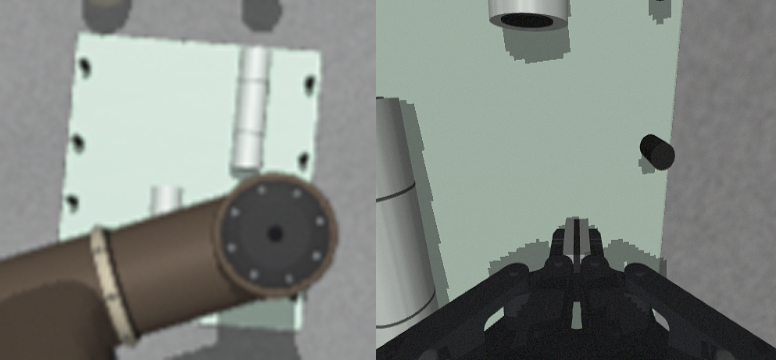

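```bash
python3 -m crank '[[[0,0.01,0],0],[[0,0.01,-0.05],0],[[0.04,0,-0.01],0],[[0.05,0,0],0],[[0.05,0,0],0],[[0.027,0.004,0],0],[[0,0,0.03],0],[[0,0,0.02],0],[[0,0,0.01],0],[[0,0,0],0]]' 1
python3 -m crank '[[[0,-0.004,0],0],[[0,-0.006,0],0],[[0,-0.009,0],0],[[0,-0.009,0],0],[[0,-0.009,0],0],[[0,-0.009,0],0],[[0,-0.009,0],0],[[0,-0.009,0],0],[[0,-0.009,0],0],[[0,-0.009,0],0],[[0,0.03,0],0],[[0,0.03,0],0]]' 1
python3 - <<'E'
from m import *
for i in range(30):
    c=capture("top");
    if i==29: cv2.imwrite("pics/top2.png",c["color"])
    if i%3==0:
        print(round(get_obs()["time"],2),find(c,1))
E
```

```text
time: 8.35
tcp_pos: [0.6227, -0.1122, 0.0138]
tool_rot: [[0.994, -0.105, -0.001], [-0.105, -0.994, -0.0], [-0.001, 0.0, -1.0]]
force: [0.2, 0.0, 0.5]
opening: -0.003
gripper_force: 0.0
time: 9.85
tcp_pos: [0.6256, -0.0895, 0.0142]
tool_rot: [[0.995, -0.104, -0.0], [-0.104, -0.995, 0.0], [-0.0, -0.0, -1.0]]
force: [-0.4, 0.8, -0.7]
opening: 0.003
gripper_force: 0.0
9.9 [74.7, 68.7, 125]
10.05 [123.9, 79.3, 62]
10.2 [109.4, 75.9, 91]
10.35 [53.0, 45.8, 185]
10.5 [54.4, 28.9, 202]
10.65 [52.8, 44.2, 187]
10.8 [83.5, 70.4, 116]
10.95 [72.6, 69.3, 116]
11.1 [50.1, 48.0, 176]
11.25 [52.9, 41.4, 184]
```

```bash
python3 -m crank '[[[0,0,-0.06],0],[[0,0.02,-0.06],0],[[-0.04,0.055,-0.06],0],[[-0.05,0.06,-0.03],0],[[-0.05,0.06,0],0],[[-0.05,0.06,0],0],[[-0.008,0.017,0],-8],[[0,0,0],0],[[0,0,0],0]]' 0
python3 - <<'E'
from m import *
s=get_obs();w=capture("wrist");cv2.imwrite("pics/w2.png",w["color"]);
c=capture("top");cv2.imwrite("pics/top3.png",c["color"]);print(find(c,-1),find(c,1))
np.savez("pics/w2.npz",**{k:s[k] for k in("tcp_pos","tool_rot")})
E
```

```text
time: 12.48
tcp_pos: [0.4511, -0.2878, 0.1974]
tool_rot: [[0.999, 0.032, 0.0], [0.032, -0.999, 0.0], [0.0, -0.0, -1.0]]
force: [0.0, 0.4, -0.1]
opening: 1.0
gripper_force: 0.0
[-83.1, 20.7, 371] [86.8, 47.8, 349]
```

View pics/w2.png

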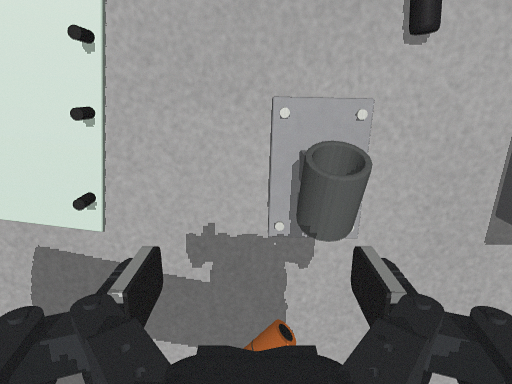

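Run:
```python
from m import *
z=np.load("pics/w2.npz");s={k:z[k] for k in z};c=capture("wrist");im=cv2.imread("pics/w2.png")
W=lambda u,v,h:watz(c,s,u,v,h)
for n,u,v,h in(("mouth",338,160,.088),("base FL",275,97,.012),("base FR",374,99,.012),("base L near",268,232,.012),("bolt FL",285,112,.014),("bolt FR",362,114,.014),("bolt NL",280,226,.014)): print(n,W(u,v,h).round(4))
def P(p):
    T=np.array(c["tool_from_camera"]);q=np.linalg.inv(T)@np.r_[s["tool_rot"].T@(np.array(p)-s["tcp_pos"]),1]
    return [c["cx"]+c["fx"]*q[0]/q[2],c["cy"]+c["fy"]*q[1]/q[2]]
cand=[]
g=cv2.cvtColor(im,cv2.COLOR_BGR2GRAY)
def circ(m,psi,d,r,n=60):
    a=np.radians(25);ax=np.array([np.cos(psi)*np.cos(a),np.sin(psi)*np.cos(a),np.sin(a)]);y=np.array([-np.sin(psi),np.cos(psi),0]);zz=np.cross(ax,y)
    return np.array([P(m+ax*d+r*(np.cos(t)*y+np.sin(t)*zz)) for t in np.linspace(0,2*np.pi,n)])
# refine with silhouette: edges on clean right side + mouth: gradient score
from scipy.optimize import minimize
G=cv2.GaussianBlur(g,(0,0),1.2).astype(np.float32);E=np.hypot(cv2.Sobel(G,5,1,0),cv2.Sobel(G,5,0,1))
def sc(v):
    m=np.array([v[0],v[1],.088]);L=[circ(m,v[2],0,.0265),circ(m,v[2],0,.0205)]
    h=cv2.convexHull(np.vstack([circ(m,v[2],0,.0265),circ(m,v[2],-.072,.0265)]).astype(np.float32))[:,0]
    h=np.vstack([np.linspace(h[i],h[(i+1)%len(h)],12) for i in range(len(h))])
    f=lambda q:cv2.remap(E,q[:,:1].astype(np.float32),q[:,1:].astype(np.float32),1).mean()
    return -(f(L[0])+f(L[1])+f(h))
m0=W(338,160,.088)
best=min((minimize(sc,[m0[0]+dx,m0[1]+dy,p],method="Nelder-Mead",options=dict(initial_simplex=None)) for dx in(-.003,.0,.003) for dy in(-.003,0,.003) for p in(-.05,.03,.1)),key=lambda r:r.fun)
print(best.x[:2].round(4),np.degrees(best.x[2]).round(2),best.fun)
m=np.r_[best.x[:2],.088];o=im.copy()
for d,r in((0,.0265),(0,.0205),(-.072,.0265)): cv2.polylines(o,[circ(m,best.x[2],d,r).astype(np.int32)],True,(0,0,255),1)
cv2.imwrite("pics/fit.png",cv2.resize(o[80:260,230:410],(600,600),interpolation=cv2.INTER_CUBIC))
```

```text
mouth [ 0.476  -0.3516  0.088 ]
base FL [ 0.5213 -0.3037  0.012 ]
base FR [ 0.5226 -0.4002  0.012 ]
base L near [ 0.3783 -0.303   0.012 ]
bolt FL [ 0.5075 -0.3141  0.014 ]
bolt FR [ 0.5081 -0.3897  0.014 ]
bolt NL [ 0.3868 -0.3157  0.014 ]
[ 0.4772 -0.3514] 0.27 -246.25244140625
```

View pics/fit.png

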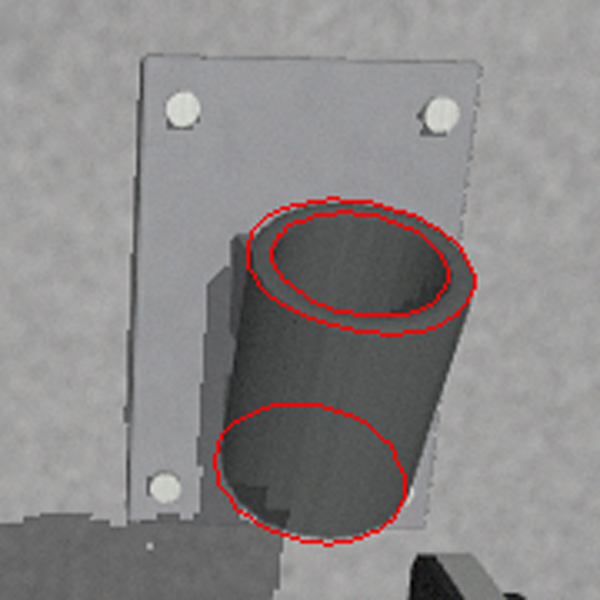

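```bash
python3 -m crank '[[[0.003,-0.054,0],0],[[0.003,-0.054,0],0],[[0.003,-0.054,0],0],[[0.003,-0.054,0],0],[[0.003,-0.054,0],0],[[0.003,-0.052,0],0],[[0,0,0],7.2],[[0,0,0],0]]' 0
cat > wt.py <<'E'
from m import *
s=get_obs();c=capture("wrist");cv2.imwrite("pics/w3.png",c["color"])
im=c["color"].astype(int);g,r=im[...,1],im[...,2]
print("plate",im[20,60],"time",s["time"],np.round(s["tcp_pos"],4),"yaw",np.degrees(np.arctan2(s["tool_rot"][1][0],s["tool_rot"][0][0])).round(2))
m=((abs(g-r)<12)&(g>135)).astype(np.uint8);m[250:]=0
n,l,st,_=cv2.connectedComponentsWithStats(cv2.morphologyEx(m,cv2.MORPH_CLOSE,np.ones((5,5))))
for k in range(1,n):
    if 1500<st[k,4]<60000:
        P=np.array([watz(c,s,u,v,.026)[:2] for v,u in np.argwhere(l==k)],np.float32)
        q=cv2.minAreaRect(P*1000);d=np.cov(P.T);e=np.linalg.eigh(d)[1][:,1];e*=np.sign(e[0])
        R=np.array(s["tool_rot"]);dl=R.T@(np.r_[np.array(q[0])/1000,.026]-s["tcp_pos"])
        print(st[k].tolist(),np.round(q[0],1),np.round(q[1],1),"ax",np.degrees(np.arctan2(e[1],e[0])).round(2),"tool delta",dl.round(4))
E
python3 wt.py
```

```text
time: 13.62
tcp_pos: [0.4577, 0.0356, 0.1972]
tool_rot: [[0.996, -0.089, -0.0], [-0.089, -0.996, -0.0], [-0.0, 0.0, -1.0]]
force: [-0.5, -0.8, 0.5]
opening: 0.998
gripper_force: 0.0
plate [129 127 130] time 13.625 [0.4577 0.0356 0.1972] yaw -5.08
[202, 0, 40, 48, 1736] [591.1  54.3] [34.3 37.2] ax -5.63 tool delta [ 0.1313 -0.0305  0.1712]
[232, 82, 39, 150, 4952] [466.7  39. ] [ 34.4 149. ] ax -4.01 tool delta [ 0.0087 -0.0042  0.1712]
```

```bash
python3 -m crank '[[[0.022,-0.004,0.04],-1],[[0,0,0.05],0],[[0,0,0.05],0],[[0,0,0.03],0],[[0,0,0.015],0],[[0,0,0],0],[[0,0,0],0]]' 0
python3 -m crank '[[[0,0,0],0],[[0,0,0],0],[[0,0,0],0],[[0,0,0],0],[[0,0,0],0]]' 1
```

```text
time: 14.55
tcp_pos: [0.4805, 0.0362, 0.0129]
tool_rot: [[0.997, -0.073, 0.001], [-0.073, -0.997, 0.0], [0.001, -0.0, -1.0]]
force: [-0.1, -0.8, 0.5]
opening: 1.001
gripper_force: 0.0
time: 15.18
tcp_pos: [0.4803, 0.0364, 0.0131]
tool_rot: [[0.997, -0.074, 0.001], [-0.074, -0.997, 0.0], [0.001, -0.0, -1.0]]
force: [-1.4, -0.3, 8.8]
opening: 0.401
gripper_force: 59.0
```

```bash
python3 -m crank '[[[0,0,-0.03],0],[[0,0,-0.05],0],[[0,0.01,-0.06],0],[[0,0.024,-0.05],0],[[-0.01,0.05,0],0],[[-0.01,0.06,0],0],[[-0.01,0.06,0],0],[[-0.01,0.06,0],0],[[-0.01,0.06,0],0],[[-0.01,0.05,0],0],[[-0.01,0.02,0],-4.4],[[0,0,0],0]]' 1
python3 -m crank '[[[0,0,0],0],[[0,0,0],0]]' 1
python3 -c "
from m import *
c=capture('side');im=c['color'];cv2.imwrite('pics/s1.png',im)"
```

```text
time: 16.68
tcp_pos: [0.3798, -0.3523, 0.2018]
tool_rot: [[1.0, 0.0, -0.001], [0.0, -1.0, 0.001], [-0.001, -0.001, -1.0]]
force: [0.5, 0.6, -1.7]
opening: 0.401
gripper_force: 60.7
time: 16.92
tcp_pos: [0.3815, -0.3507, 0.2025]
tool_rot: [[1.0, 0.003, 0.0], [0.003, -1.0, 0.0], [0.0, -0.0, -1.0]]
force: [0.7, -0.3, -1.6]
opening: 0.4
gripper_force: 60.7
```

```bash
python3 -m crank '[[[0,0,0.04],0],[[0,0,0.035],0],[[0,0,0.015],0],[[0,0,0.006],0],[[0,0,0.004],0],[[0,0,0.004],0]]' 1
python3 -m crank '[[[0,0,0.004],0],[[0,0,0.004],0],[[0,0,0.004],0],[[0,0,0],0]]' 1
python3 -c "
from m import *
c=capture('side');cv2.imwrite('pics/s2.png',c['color'][230:384,120:325])"
```

```text
time: 17.73
tcp_pos: [0.3811, -0.3518, 0.0997]
tool_rot: [[1.0, 0.003, 0.0], [0.003, -1.0, -0.001], [0.0, 0.001, -1.0]]
force: [-6.2, 1.0, 7.4]
opening: 0.4
gripper_force: 61.7
time: 18.23
tcp_pos: [0.3792, -0.3515, 0.0871]
tool_rot: [[1.0, 0.002, -0.002], [0.002, -1.0, 0.0], [-0.002, -0.0, -1.0]]
force: [-8.5, 0.5, 5.7]
opening: 0.399
gripper_force: 63.9
```

```bash
python3 -m crank '[[[0,0,0.004],0],[[0,0,0.004],0],[[0,0,0],0]]' 1
python3 -c "
from m import *
c=capture('side');cv2.imwrite('pics/s2.png',cv2.resize(c['color'][230:384,120:325],(800,600),interpolation=cv2.INTER_CUBIC))"
```

```text
time: 18.65
tcp_pos: [0.379, -0.3514, 0.0789]
tool_rot: [[1.0, 0.002, -0.003], [0.002, -1.0, 0.0], [-0.003, -0.0, -1.0]]
force: [-9.2, -1.0, 3.9]
opening: 0.398
gripper_force: 65.7
```

View pics/s2.png

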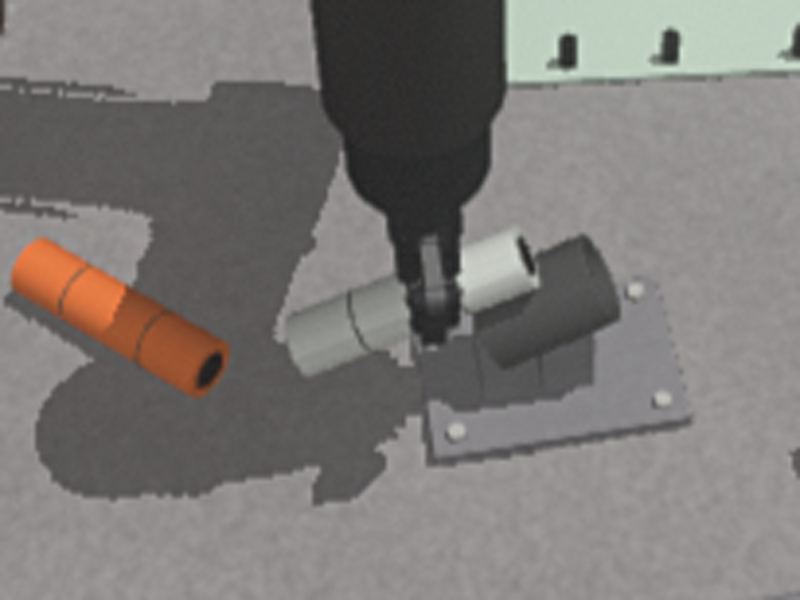

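```bash
python3 -m crank '[[[0,0,-0.02],0],[[0,0,-0.045],0],[[0,0,-0.046],0],[[0.04,0,0],0],[[0.05,0,0],0],[[0.05,0,0],0],[[0.04,0,0],0],[[0.009,0,0],0],[[0,0,0.03],0],[[0,0,0.025],0],[[0,0,0.018],0],[[0,0,0],0]]' 1
python3 - <<'E'
from m import *
s=get_obs();print(s["tcp_pos"]);c=capture("side");w=capture("wrist")
a=c["color"][220:340,200:360]
cv2.imwrite("pics/s3.png",np.vstack([cv2.resize(a,(400,300),interpolation=cv2.INTER_CUBIC),cv2.resize(w["color"],(400,300))]))
m=np.array([.477,-.3514,.088]);ax=np.array([np.cos(.4363),.004,np.sin(.4363)])
for t in(-.072,0,.015,.055,.1,.155): print(t,np.round(proj(c,m+t*ax),1),((np.array(proj(c,m+t*ax))-[200,220])*2.5).round())
E
```

```text
time: 20.2
tcp_pos: [0.5691, -0.3507, 0.1154]
tool_rot: [[1.0, 0.003, -0.002], [0.003, -1.0, 0.001], [-0.002, -0.001, -1.0]]
force: [0.1, 0.1, -0.4]
opening: 0.404
gripper_force: 64.7
[ 0.56911108 -0.35074918  0.11540506]
-0.072 [243.4 311.8] [109. 229.]
0 [272.5 299.4] [181. 199.]
0.015 [278.6 296.8] [196. 192.]
0.055 [295.1 289.8] [238. 174.]
0.1 [313.9 281.8] [285. 154.]
0.155 [337.2 271.8] [343. 130.]
```

View pics/s3.png

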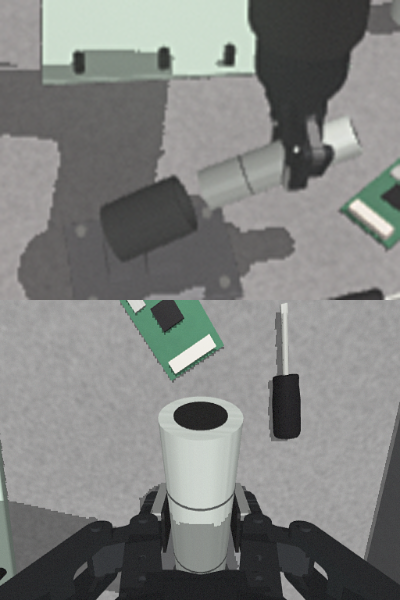

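```bash
cat > tilt.py <<'E'
from m import *
c=capture("side");im=c["color"].astype(int);s=get_obs()
m=((im.min(2)>118)&(im.max(2)-im.min(2)<14)).astype(np.uint8)
g=s["tcp_pos"]+np.array([0,0,.013])
M=np.zeros_like(m);M[255:310,276:350]=m[255:310,276:350]
def quad(th,a,b):
    ax=np.array([np.cos(th),0,np.sin(th)]);n=np.array([0,1,0]);k=np.cross(ax,n)
    pts=[proj(c,g+d*ax+.018*(np.cos(t)*n+np.sin(t)*k)) for d in(a,b) for t in np.linspace(0,6.28,24)]
    return cv2.convexHull(np.array(pts,np.float32))
G=cv2.GaussianBlur(cv2.cvtColor(c["color"],cv2.COLOR_BGR2GRAY),(0,0),.8).astype(np.float32)
E=np.hypot(cv2.Sobel(G,5,1,0),cv2.Sobel(G,5,0,1))
res=[]
for th in np.arange(12,32,1):
    for h in np.arange(0,24,2):
        for dz in(-2,0,2):
            g=s["tcp_pos"]+np.array([0,0,.013+dz/1000])
            q=quad(np.radians(th),-(.07+h/1000),.07-h/1000)[:,0]
            q=np.vstack([np.linspace(q[i],q[(i+1)%len(q)],10) for i in range(len(q))]).astype(np.float32)
            res.append((cv2.remap(E,q[:,:1],q[:,1:],1).mean(),th,h,dz))
res.sort(reverse=True);print(res[:6])
E
python3 tilt.py
```

```text
[(np.float32(95.59856), np.int64(23), np.int64(10), -2), (np.float32(95.36519), np.int64(22), np.int64(10), -2), (np.float32(95.34781), np.int64(24), np.int64(10), -2), (np.float32(95.288055), np.int64(21), np.int64(10), -2), (np.float32(95.00383), np.int64(20), np.int64(10), -2), (np.float32(94.64513), np.int64(25), np.int64(10), -2)]
```

```bash
python3 -m crank '[[[-0.0054,0.0006,0.0025],0],[[-0.0054,0,0.0025],0],[[-0.0054,0,0.0025],0],[[-0.0054,0,0.0025],0],[[-0.0045,0,0.002],0],[[0,0,0],0]]' 1
```

```text
time: 21.1
tcp_pos: [0.5488, -0.3519, 0.1067]
tool_rot: [[1.0, 0.004, 0.01], [0.004, -1.0, -0.003], [0.01, 0.003, -1.0]]
force: [10.5, 4.3, 2.3]
opening: 0.401
gripper_force: 65.2
```

```bash
python3 -m crank '[[[0.0055,0,-0.0025],0],[[0.0055,0,-0.0025],0],[[0.0055,0,-0.0025],0],[[0,0,0],0]]' 1; sed -i 's/dz in(-2,0,2)/dz in(-4,-3,-2,-1,0,2)/; s/276:350/270:350/' tilt.py; python3 tilt.py
python3 - <<'E'
# independent: ring/outer end from wrist camera; print outer-end bore centroid
from m import *
s=get_obs();w=capture("wrist");g=cv2.cvtColor(w["color"],cv2.COLOR_BGR2GRAY)
m=np.zeros_like(g);m[110:170,210:310]=(g[110:170,210:310]<45);n,l,st,ce=cv2.connectedComponentsWithStats(m)
k=1+np.argmax(st[1:,4]);print(st[k],ce[k])
for z in np.arange(.12,.165,.005):
    p=watz(w,s,*ce[k],z)-s["tcp_pos"];d=np.hypot(p[0],p[2]-.013);print(round(z,3),p.round(4),"dist",d.round(4),"tilt",np.degrees(np.arctan2(p[2]-.013,p[0])).round(1))
E
```

```text
time: 21.6
tcp_pos: [0.5607, -0.3516, 0.1117]
tool_rot: [[1.0, 0.003, -0.0], [0.003, -1.0, -0.0], [-0.0, 0.0, -1.0]]
force: [0.3, -0.3, -1.9]
opening: 0.399
gripper_force: 64.9
[ 222  131   69   35 1867] [256.50080343 147.80664167]
0.12 [0.052  0.     0.0084] dist 0.0522 tilt -5.0
0.125 [0.0528 0.     0.0134] dist 0.0528 tilt 0.5
0.13 [0.0536 0.0001 0.0184] dist 0.0539 tilt 5.8
0.135 [0.0545 0.0001 0.0234] dist 0.0555 tilt 10.8
0.14 [0.0553 0.0001 0.0284] dist 0.0574 tilt 15.6
0.145 [0.0561 0.0001 0.0334] dist 0.0597 tilt 20.0
0.15 [0.057  0.0001 0.0384] dist 0.0624 tilt 24.1
0.155 [0.0578 0.0001 0.0434] dist 0.0653 tilt 27.8
0.16 [0.0586 0.0001 0.0484] dist 0.0685 tilt 31.1
0.165 [0.0594 0.0001 0.0534] dist 0.0719 tilt 34.2Traceback (most recent call last):
  File "tilt.py", line 5, in <module>
    M=np.zeros_like(m);M[255:310,270:350]=m[255:310,276:350]
                       ~^^^^^^^^^^^^^^^^^
ValueError: could not broadcast input array from shape (55,74) into shape (55,80)
```

```bash
python3 -m crank '[[[0.0011,-0.0005,0.0024],0],[[-0.0054,0,0.0025],0],[[-0.0054,0,0.0025],0],[[-0.0036,0,0.0017],0],[[0,0,0],0]]' 1
```

```text
time: 22.32
tcp_pos: [0.5467, -0.351, 0.1027]
tool_rot: [[1.0, 0.003, -0.0], [0.003, -1.0, 0.0], [-0.0, -0.0, -1.0]]
force: [-0.2, -0.1, -2.1]
opening: 0.401
gripper_force: 64.9
```

```bash
python3 -m crank '[[[-0.0054,0,0.0025],0],[[-0.0045,0,0.002],0],[[0,0,0],0]]' 1
```

```text
time: 22.7
tcp_pos: [0.5367, -0.351, 0.0981]
tool_rot: [[1.0, 0.003, -0.0], [0.003, -1.0, 0.0], [-0.0, -0.0, -1.0]]
force: [-0.1, -0.4, -2.1]
opening: 0.402
gripper_force: 64.9
```

```bash
python3 -m crank '[[[-0.0047,0,0.0012],0],[[-0.0047,0,0.0012],0],[[-0.0047,0,0.0013],0],[[0,0,0],0]]' 1
```

```text
time: 23.2
tcp_pos: [0.5237, -0.3512, 0.0945]
tool_rot: [[1.0, 0.003, 0.002], [0.003, -1.0, -0.0], [0.002, 0.0, -1.0]]
force: [6.1, -1.9, -6.9]
opening: 0.4
gripper_force: 64.7
```

```bash
python3 -m crank '[[[-0.0047,0,0.0014],0],[[-0.0047,0,0.0015],0],[[-0.001,0,0.0005],0],[[0,0,0],0]]' 1
python3 - <<'E'
from m import *
s=get_obs();c=capture("side");w=capture("wrist")
cv2.imwrite("pics/s4.png",np.hstack([cv2.resize(c["color"][250:330,220:320],(500,400),interpolation=cv2.INTER_CUBIC),cv2.resize(w["color"][:,130:400],(281,400))]))
m=np.array([.477,-.3514,.088]);ax=np.array([np.cos(.4363),.004,np.sin(.4363)])
for t in(0,.03,.06,.1): print(t,((np.array(proj(c,m+t*ax))-[220,250])*5).round())
E
```

```text
time: 23.7
tcp_pos: [0.5152, -0.3514, 0.0916]
tool_rot: [[1.0, 0.003, 0.004], [0.003, -1.0, -0.001], [0.004, 0.001, -1.0]]
force: [9.5, 0.5, -7.1]
opening: 0.402
gripper_force: 64.7
0 [262. 247.]
0.03 [324. 221.]
0.06 [386. 194.]
0.1 [469. 159.]
```

View pics/s4.png

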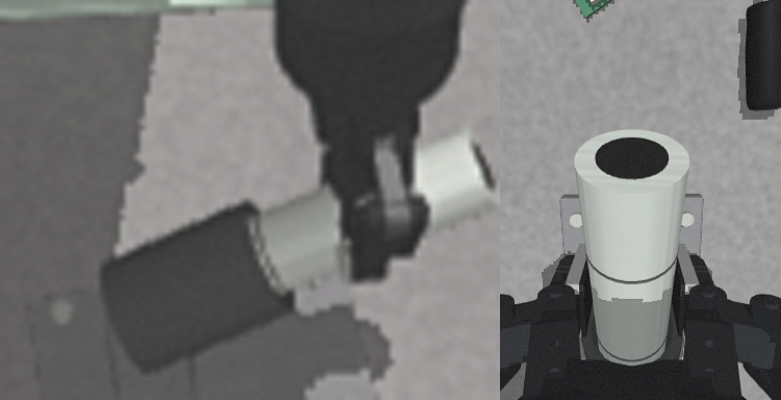

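```bash
python3 -m crank '[[[-0.004,0,0.0016],0],[[0,0,0],0],[[0,0,0],0]]' 1
python3 -m crank '[[[0,0,0],0],[[0,0,0],0],[[0,0,0],0],[[0,0,-0.02],0],[[0,0,-0.05],0],[[0,0,-0.05],0],[[-0.0,0,-0.03],0],[[-0.03,0,0],0],[[-0.03,0,0],0],[[0,0,0],0]]' 0
python3 - <<'E'
from m import *
s=get_obs();c=capture("side");w=capture("wrist")
cv2.imwrite("pics/s5.png",np.hstack([cv2.resize(c["color"][250:330,220:320],(500,400),interpolation=cv2.INTER_CUBIC),cv2.resize(w["color"][:300,150:370],(293,400),interpolation=cv2.INTER_CUBIC)]))
np.savez("pics/w5.npz",**{k:s[k] for k in("tcp_pos","tool_rot")});cv2.imwrite("pics/w5.png",w["color"]);cv2.imwrite("pics/side5.png",c["color"])
m=np.array([.477,-.3514,.088]);ax=np.array([np.cos(.4363),.004,np.sin(.4363)])
for t in(0,.06,.1): print(t,((np.array(proj(c,m+t*ax))-[220,250])*5).round())
# fit t of the tube (center distance) and tilt with edges of the outer part, side view
def hull(P,th,t0,off):
    a=np.radians(th);x=np.array([np.cos(a),0.004,np.sin(a)]);n=np.array([0,1,0]);k=np.cross(x,n)
    r=[]
    for d in(t0-.04,t0+.07):
        r.append([P(m+off*k+d*x+.018*(np.cos(q)*n+np.sin(q)*k)) for q in np.linspace(0,6.28,40)])
    return np.array(r,np.float32)
def W(p):
    T=np.array(w["tool_from_camera"]);q=np.linalg.inv(T)@np.r_[np.array(s["tool_rot"]).T@(np.array(p)-s["tcp_pos"]),1]
    return [w["cx"]+w["fx"]*q[0]/q[2],w["cy"]+w["fy"]*q[1]/q[2]]
for nm,cam,P in(("side",c,lambda p:proj(c,p)),("wrist",w,W)):
    G=cv2.GaussianBlur(cv2.cvtColor(cam["color"],cv2.COLOR_BGR2GRAY),(0,0),.8).astype(np.float32);E=np.hypot(cv2.Sobel(G,5,1,0),cv2.Sobel(G,5,0,1))
    res=[]
    for th in np.arange(19,30,1):
      for t0 in np.arange(.018,.046,.001):
        R=hull(P,th,t0,0);q=np.vstack([R[1],np.linspace(R[1][10],R[0][10],40)[:22],np.linspace(R[1][30],R[0][30],40)[:22],np.linspace(R[1][0],R[0][0],40)[:22],np.linspace(R[1][20],R[0][20],40)[:22]]) if nm=="side" else R[1]
        res.append((round(float(cv2.remap(E,q[:,:1].copy(),q[:,1:].copy(),1).mean()),1),int(th),round(float(t0),3)))
    res.sort(reverse=True);print(nm,res[:6])
E
```

```text
time: 24.18
tcp_pos: [0.5105, -0.3512, 0.0898]
tool_rot: [[1.0, 0.003, 0.003], [0.003, -1.0, -0.001], [0.003, 0.001, -1.0]]
force: [8.1, 0.3, -6.1]
opening: 0.399
gripper_force: 64.6
time: 25.42
tcp_pos: [0.4469, -0.3513, 0.2403]
tool_rot: [[1.0, 0.002, 0.0], [0.002, -1.0, -0.0], [0.0, 0.0, -1.0]]
force: [-0.5, 0.1, 1.1]
opening: 0.997
gripper_force: 0.0
0 [262. 247.]
0.06 [386. 194.]
0.1 [469. 159.]
side [(101.6, 19, 0.028), (99.5, 19, 0.027), (98.9, 19, 0.029), (97.9, 20, 0.028), (96.1, 20, 0.027), (95.3, 20, 0.029)]
wrist [(121.6, 19, 0.028), (117.7, 19, 0.027), (114.6, 20, 0.027), (112.6, 19, 0.029), (111.9, 21, 0.027), (109.1, 22, 0.027)]
```

View pics/s5.png

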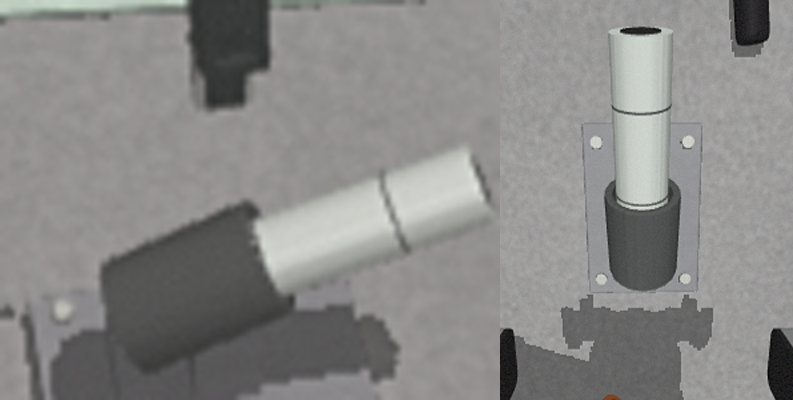

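The tube sits in the sleeve with its ring at the mouth (fit: centre about 28 mm outside). Now the rocking tube: locate it and the tray.

Run:
```python
from m import *
c=capture("top");p=find(c,1);print(p)
a=np.radians(-6);print("tube world",.551+(p[0]*np.cos(a)-p[1]*np.sin(a))/1e3,.009+(p[0]*np.sin(a)+p[1]*np.cos(a))/1e3)
g=cv2.cvtColor(c["color"],cv2.COLOR_BGR2GRAY)
m=np.zeros_like(g);m[165:250,112:190]=g[165:250,112:190]<60
n,l,st,_=cv2.connectedComponentsWithStats(m);k=1+np.argmax(st[1:,4])
P=np.array([atz(c,u,v,.03)[:2]*1000 for v,u in np.argwhere(l==k)],np.float32);print(st[k],cv2.minAreaRect(P))
print([atz(c,u/2.714+110,v/2.714+85,.035)[:2].round(3).tolist() for u,v in((95,242),(192,360),(107,432),(8,312))])
```

```text
[86.0, 47.9, 346]
tube world 0.6415357963921922 0.04764815094712209
[ 112  174   69   70 2485] ((463.068603515625, 383.3631286621094), (213.72100830078125, 152.92849731445312), 37.58460998535156)
[[0.586, 0.386], [0.426, 0.258], [0.334, 0.37], [0.495, 0.502]]
```

```bash
python3 -m crank '[[[0.023,-0.05,0],0],[[0.023,-0.05,0],0],[[0.023,-0.05,0],0],[[0.023,-0.05,0],0],[[0.023,-0.05,0],0],[[0.023,-0.05,0],0],[[0.023,-0.05,0],0],[[0.022,-0.048,0],0],[[0,0,0],6],[[0,0,0],0]]' 0; python3 wt.py
```

```text
time: 26.82
tcp_pos: [0.631, 0.0483, 0.2386]
tool_rot: [[0.995, -0.1, -0.001], [-0.1, -0.995, -0.001], [-0.001, 0.001, -1.0]]
force: [-0.7, 0.0, -0.0]
opening: 1.004
gripper_force: 0.0
plate [121 121 121] time 26.825 [0.631  0.0483 0.2386] yaw -5.72
[240, 85, 34, 133, 3850] [638.2  47.7] [ 36.4 147.7] ax -6.4 tool delta [ 0.0075 -0.0003  0.2126]
```

```bash
python3 -m crank '[[[0.01,0,0.05],0.6],[[0,0,0.055],0],[[0,0,0.055],0],[[0,0,0.04],0],[[0,0,0.018],0],[[0,0,0.0075],0],[[0,0,0],0]]' 0
python3 -m crank '[[[0,0,0],0],[[0,0,0],0],[[0,0,0],0],[[0,0,0],0],[[0,0,0],0],[[0,0,-0.03],0],[[0,0,-0.05],0],[[0,0,-0.05],0],[[0,0,0],0]]' 1
```

```text
time: 27.75
tcp_pos: [0.6414, 0.0462, 0.015]
tool_rot: [[0.994, -0.112, 0.001], [-0.112, -0.994, 0.0], [0.001, -0.0, -1.0]]
force: [0.2, 0.2, 0.7]
opening: 1.001
gripper_force: 0.0
time: 28.88
tcp_pos: [0.6431, 0.0468, 0.1491]
tool_rot: [[0.994, -0.111, 0.008], [-0.111, -0.994, 0.002], [0.008, -0.003, -1.0]]
force: [0.5, 0.3, -2.0]
opening: 0.4
gripper_force: 60.2
```

```bash
python3 -m crank '[[[-0.0273,-0.039,0],0],[[-0.0273,-0.039,0],0],[[-0.0273,-0.039,0],0],[[-0.0273,-0.039,0],0],[[-0.0273,-0.039,0],0],[[-0.0273,-0.039,0],0],[[-0.0273,-0.039,0],0],[[-0.0273,-0.039,0],0]]' 1
python3 -m crank '[[[0,0,0],-10],[[0,0,0],-10],[[0,0,0],-10],[[0,0,0],-10],[[0,0,0],-4.4],[[0,0,0],0],[[0,0,0],0]]' 1
```

```text
time: 29.88
tcp_pos: [0.4571, 0.3815, 0.1432]
tool_rot: [[0.994, -0.112, -0.001], [-0.112, -0.994, -0.001], [-0.001, 0.001, -1.0]]
force: [0.9, 0.1, -1.2]
opening: 0.404
gripper_force: 60.4
time: 30.75
tcp_pos: [0.4583, 0.3804, 0.1436]
tool_rot: [[0.79, 0.614, -0.001], [0.614, -0.79, -0.001], [-0.001, 0.0, -1.0]]
force: [-0.1, 0.8, -1.3]
opening: 0.395
gripper_force: 60.4
```

```bash
python3 -m crank '[[[0.002,0.001,0.04],0],[[0,0,0.04],0],[[0,0,0.03],0],[[0,0,0.014],0],[[0,0,0.006],0],[[0,0,0],0]]' 1
python3 -m crank '[[[0,0,0],0],[[0,0,0],0],[[0,0,0],0],[[0,0,-0.01],0],[[0,0,-0.03],0],[[0,0,-0.05],0],[[0,0,-0.05],0],[[0,0,-0.05],0],[[0,0,0],0]]' 0
python3 - <<'E'
from m import *
s=get_obs();w=capture("wrist");cv2.imwrite("pics/w6.png",w["color"])
for l in("tube_a","tray"):
    for b in boxes_of(w,l)[:3]:
        u,v=b["position"][0]*512,b["position"][1]*384;print(l,round(b["confidence"],2),round(u),round(v),watz(w,s,u,v,.022).round(3))
g=cv2.cvtColor(w["color"],cv2.COLOR_BGR2GRAY);m=(g>150).astype(np.uint8);m[260:]=0;m=cv2.morphologyEx(m,cv2.MORPH_CLOSE,np.ones((5,5)))
n,lb,st,_=cv2.connectedComponentsWithStats(m)
a=np.radians(38)
for k in range(1,n):
    if st[k,4]>1000:
        P=np.array([watz(w,s,u,v,.022)[:2]*1000 for v,u in np.argwhere(lb==k)],np.float32);q=cv2.minAreaRect(P);d=np.array(q[0])-[461,381]
        print(st[k],q,"in tray",d@[np.cos(a),np.sin(a)],d@[-np.sin(a),np.cos(a)])
E
```

```text
time: 31.5
tcp_pos: [0.4611, 0.3815, 0.0146]
tool_rot: [[0.788, 0.615, 0.0], [0.615, -0.788, 0.001], [0.001, -0.0, -1.0]]
force: [0.4, -0.6, -2.1]
opening: 0.401
gripper_force: 60.4
time: 32.62
tcp_pos: [0.4624, 0.3829, 0.2099]
tool_rot: [[0.788, 0.616, 0.006], [0.616, -0.788, 0.007], [0.009, -0.002, -1.0]]
force: [0.2, 0.3, -0.9]
opening: 0.997
gripper_force: 0.0
tube_a 0.78 255 164 [0.465 0.386 0.022]
tube_a 0.63 182 348 [0.225 0.315 0.022]
tray 0.93 238 153 [0.463 0.408 0.022]
[   0    0   71   46 1030] ((449.1952819824219, 631.0843505859375), (16.14677619934082, 64.24237060546875), 0.8995506167411804) in tray 144.66505549645086 204.33686768097778
[    0     0   512   260 66054] ((481.00341796875, 400.03070068359375), (261.6329040527344, 580.6728515625), 38.10028076171875) in tray 27.47937772760727 2.6810629691462613
[ 240  100   35  138 4530] ((458.6936340332031, 379.5364074707031), (146.83624267578125, 35.09549331665039), 38.14408874511719) in tray -2.718518719451027 0.26661402177465365
```

```bash
for i in 1 2 3; do python3 -m crank '[[[0,0,0],0],[[0,0,0],0],[[0,0,0],0],[[0,0,0],0],[[0,0,0],0],[[0,0,0],0],[[0,0,0],0],[[0,0,0],0],[[0,0,0],0],[[0,0,0],0],[[0,0,0],0],[[0,0,0],0]]' 0 | head -1; done
python3 - <<'E'
from m import *
old=cv2.imread("pics/w6.png").astype(int)
w=capture("wrist")["color"].astype(int);print("tray diff",np.abs(w-old)[90:245,225:290].mean())
c=capture("side")["color"].astype(int);print("sleeve diff",np.abs(c-cv2.imread("pics/side5.png"))[250:330,220:320].mean())
w2=capture("wrist")["color"].astype(int);print("still",np.abs(w2-w)[90:245,225:290].mean())
print(finish_job())
E
```

```text
time: 34.28
time: 35.78
time: 37.28
tray diff 11.93763440860215
sleeve diff 16.722375
still 2.3698924731182798
the job is handed in; nothing more can be done
None
```

The job is handed in. The near tube ran true and sits in the sleeve with its ring at the mouth; fits from two cameras put its centre about 28 mm outside. The far tube rocked and lies flat, near the centre of the reject tray. The last automatic check for movement was ambiguous: the sleeve view differed from my earlier picture (the arm's shadow had moved, I think), I did not re-measure the sleeve tube, and no verdict came back.

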